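# Slide the top clay tile off the stack onto the drying slab

## Task

The top tile of the stack is ready to dry on the plaster slab where the little vase is standing. First stand the vase upright in the middle of the spiral coaster, then slide the top tile sideways off the stack onto the slab you have cleared, without lifting it, and leave it flat and square, close up against the wooden stop strip. Leave the two tiles beneath, the bowl on the other slab, the coaster, the jar and the egg as they are.

Things in the scene. Friction and masses are not known exactly. Their poses are not given: they have to be found in the camera images.
- tile_top_center (a point): Centre of the top one of three equal clay tiles in a stack, the one to slide; it stands half-way up the tile's thickness. Each tile is 110 x 110 x 12 mm, loose, about 0.25 kg, brown clay with a shallow pattern of lines on top. The top tile lies between heights 36 and 48 mm at the start. x and y run parallel to its sides, z up
- tile_top: The same top tile; origin at the centre of its underside, axes parallel to its sides
- tile_middle_center (a point): Centre of the middle tile (between heights 24 and 36 mm), which must stay where it is; each tile may lie a few mm and degrees askew on the one below
- tile_bottom_center (a point): Centre of the bottom tile (between heights 12 and 24 mm), which must stay where it is. It lies on a wooden board 130 x 130 x 12 mm, fixed
- slab_left: White plaster slab fixed to the left (+y) of the stack, 145 mm along own x, 140 along own y, top face 34 mm high, 2 mm below the top tile's underside; 15 to 45 mm gap to the tiles. Origin: centre of its underside; own x points away from the stack. Along the outer edge a fixed wooden stop strip, 8 mm wide, 140 long, rises 10 mm above the top face (to 44 mm), inner face at own x = +64.5 mm
- slab_right: The equal slab to the right (-y), own x again away from the stack (to the right), its strip at own x = +64.5 mm. One slab carries the vase, the other the bowl; which is which varies. On either slab the tile touches the strip when its centre is at own x = +9.5 mm; well placed is own y near 0, sides parallel to the slab's
- vase_center (a point): Middle (25 mm above its foot) of a little clay vase, 35 mm across the belly, about 29 mm across the neck, 51 mm tall, 50 g; it stands upright on one of the slabs. z up
- bowl: Clay bowl, 82 mm across, 56 mm tall, on the other slab; stays where it is. Origin at the centre of its underside
- coaster: Flat coiled spiral clay coaster, 73 x 78 mm, 13 mm thick, flat on the table beyond the left slab, in one of three places (jar and egg stand in the other two, their sides 20 mm or more from the coaster's edge). Origin at the centre of its underside. The vase goes on it
- jar: Open clay jar, 85 mm across, 95 mm tall, near the coaster; stays where it is. Origin at the centre of its underside
- egg: Solid clay egg on a flat foot, 69 mm across, 77 mm tall, near the coaster; stays where it is. Origin at the centre of its underside

How it is judged:
On the way:
1. the vase stands upright on the middle of the coaster (horizontal distance between vase_center and coaster below 0.025 m and angle between vase_center's own z axis and vertical below 0.12 rad and contact force between little_vase and coaster above 0.15 N and contact force between little_vase and the fingers below 0.05 N), for 0.2 s.
At the end, for the whole second after the job is handed in: Tile flat and at rest on the cleared slab: within 9 mm of the stop strip, square within 0.09 rad, within 18 mm of the slab's middle sideways. Vase upright, within 25 mm of the coaster's middle. Lower tiles within 10 mm, bowl, jar, egg and coaster within 15 mm of where they were (((x of tile_top_center in the frame of slab_left between 0.0005 and 0.013 m and y of tile_top_center in the frame of slab_left between -0.018 and 0.018 m and z of tile_top_center in the frame of slab_left between 0.037 and 0.043 m and angle between the x axis of tile_top and the y axis of slab_left, either way round below 0.09 rad) or (x of tile_top_center in the frame of slab_right between 0.0005 and 0.013 m and y of tile_top_center in the frame of slab_right between -0.018 and 0.018 m and z of tile_top_center in the frame of slab_right between 0.037 and 0.043 m and angle between the x axis of tile_top and the y axis of slab_right, either way round below 0.09 rad)) and horizontal distance between vase_center and coaster below 0.025 m and angle between vase_center's own z axis and vertical below 0.12 rad and contact force between little_vase and coaster above 0.15 N and angle between tile_top's own z axis and vertical below 0.04 rad and linear speed of tile_top below 0.01 m/s and distance of each of tile_middle_center, tile_bottom_center from where it was at the start of the episode below 0.01 m); the robot touches nothing.
It fails at once if the top tile is lifted (10 mm or more) or tipped (height (world z) of tile_top_center above 0.052 m or angle between tile_top's own z axis and vertical above 0.15 rad).
It fails at once if a lower tile is shifted by more than 10 mm (distance of any of tile_middle_center, tile_bottom_center from where it was at the start of the episode above 0.01 m).
It fails at once if the bowl, the jar, the egg or the coaster is shifted by more than 15 mm (distance of any of bowl, jar, egg, coaster from where it was at the start of the episode above 0.015 m).
It also fails if it takes over 51 s, if anything falls off the work surface, if the arm or the gripper's body presses on something with over 40 N, if the wrist force passes 120 N, or if a joint passes its speed limit or range.

## Robot

A 7-joint arm with a two-finger parallel gripper is mounted at the origin on the work surface; the furniture and walls round the work are solid. World frame = base frame: x ahead of the robot, y to its left, z up, the work surface at z = 0. Lengths are in m, angles in rad, forces in N, time in s.
With the tool pointing down it reaches from about 0.4 to 0.85 m from the base axis. Payload 4.5 kg.
Tool frame: the origin (TCP) lies on the centre line of the jaws, within the pads' length; the fingertips stand tcp_to_tips ahead of it and the grasp point (between the pads) lies 5 mm behind it (tcp_to_tips is the distance from the TCP to the fingertips, in m); z points along the fingers, y is the line along which they close (so a half turn about z gives the same grasp; the last joint's range is limited). The gripper opens to 88 mm and grips with 3 to 60 N. Pads are 18 mm wide; open, the fingers measure 123 mm over their backs; the gripper's body (75 mm by 187 mm) begins 45 mm behind the grasp point.
Start: joints at [1.298, 0.689, -0.195, 1.565, 0.157, 0.902, -0.215], TCP at [0.189, -0.596, 0.253] pointing down, gripper open.
Joint ranges: [-3.01, 3.01], [-0.46, 2.08], [-1.47, 1.51], [0.13, 2.56], [-1, 4.14], [0.04, 2.09], [-2.66, 2.66]. Speed limits (rad/s): [2.57, 2.57, 3.14, 3.14, 3.14, 3.14, 3.14].

## Interface

Orientations are given as [roll, pitch, yaw] about the fixed x, y, z axes, in that order (R = Rz(yaw) Ry(pitch) Rx(roll)).
In Python, from station import get_state, snapshot, camera_model, hand_in, tcp_to_tips gives the robot as it stands.
- The arm moves only by the tool arm_command, never from a script. Its argument "increments" is a list of rows, each an object with "xyz": the shift along the world's x, y, z in m, a list of three; "dr": the turn, a rotation vector about the world's x, y, z in degrees, a list of three. A call has 1 to 8 rows; each row shifts and turns the commanded pose from where the row before left it; what a row does not reach is not made up. A row lasts 1/10 s, in which the tool goes at most 50 mm and 8.59 degrees, less where a joint would pass 70% of its speed; a pose out of reach is approached as far as the arm can. A call is refused whole if a number of a shift passes 0.05 or a number of a turn 8.59, either way. A call with a gripper value outside its range is refused whole. "jaw" is the gripper command: -1 is fully open, 1 is shut, values between are in proportion, set as the call begins (left out, the last holds). The fingers move at their own pace and stop on an object; "squeeze" is the grip in N (left out, the last holds). Time passes only in rows, so rows that do not move let the fingers close. It gives the time, the measured TCP pose, the force, the opening and the grip force at its end, in the units of the state.
- get_state(): the state, without advancing time (a new reading comes with each control period).
- snapshot(name): name is "scene" or "top" or "wrist"; returns the picture (384x512x3 uint8, red, green, blue); there is no depth.
- camera_model(name): a dict with "vfov" (degrees; the focal length in pixels is half the picture's height over the tangent of half this angle, whatever the lens; pixels are square), "cx", "cy" (the principal point, pixels), "k1" (the pictures are not rectified: a ray, as slopes to the right and down, at radius r is drawn at 1 + k1 r^2 times it, then the intrinsics apply), "R" (3x3) and "t" (3): a world point X has camera coordinates R X + t. Camera axes: x right, y down, z forward; pixel columns grow to the right and rows downward; lengths in m; the calibration is good to about 2 mm. A picture is of the moment at which its call begins: read the wrist's pose just before it. camera_model takes no time and is no camera call; for the wrist camera it gives the pose at the moment of the call.
- hand_in(): hands the job in; it is judged then, once.
The state is a dict: "clock": time; "joints": joint angles; "joint_velocities": joint speeds; "joint_efforts": joint torques, N m; "position": TCP position; "tcp_rot": TCP orientation; "ft_force": force on the tool from outside, world axes, zero at the start; "wrist_torque": the same for the moment, N m; "opening": finger opening in m; "gripper_force": force on a finger pad.
Only numpy, scipy, OpenCV 4.12 (cv2) and the standard library are available. Lean on these libraries where they do the work, as an engineer would, in place of code of your own. Each camera call takes 0.05 s, during which the arm holds its last target. There are 200 camera calls.

## Working session

There is one attempt and no reset: what is moved stays moved. The work goes in short steps, Python scripts to look and compute and a tool call to move; the robot and the scene stay as the last step left them, time stands still between calls to the robot, and variables do not carry over. Pictures are saved under pics/ and viewed, at most 10 in all, crops included, and the job is handed in when it is done.

Besides the shell and the picture viewer there is one more tool, called after "Emit:" by a JSON object that holds its "method" and its "body". arm_command: Moves the arm, as the interface text tells. Its arguments: {"type":"object","properties":{"increments":{"type":"array","items":{"type":"object","properties":{"xyz":{"type":"array","items":{"type":"number"}},"dr":{"type":"array","items":{"type":"number"}}}}},"jaw":{"type":"number"},"squeeze":{"type":"number"}},"required":["increments"]}

```bash
mkdir -p pics; cat > h.py <<'E'
import numpy as np, cv2, json
from station import get_state, snapshot, camera_model, hand_in, tcp_to_tips
def ray(m,u,v):
    f=192/np.tan(np.radians(m["vfov"])/2)
    d=np.array([(u-m["cx"])/f,(v-m["cy"])/f]); p=d.copy()
    for _ in range(30): p=d/(1+m["k1"]*(p@p))
    R=np.array(m["R"]);t=np.array(m["t"])
    return -R.T@t, R.T@np.array([p[0],p[1],1])
def onz(m,u,v,z):
    o,d=ray(m,u,v); return o+d*(z-o[2])/d[2]
def proj(m,X):
    f=192/np.tan(np.radians(m["vfov"])/2)
    c=np.array(m["R"])@X+np.array(m["t"]); p=c[:2]/c[2]; p=p*(1+m["k1"]*(p@p))
    return p*f+[m["cx"],m["cy"]]
def save(n,img): cv2.imwrite(f"pics/{n}.png",img[:,:,::-1])
E
python3 - <<'E'
from h import *
a=snapshot("scene");b=snapshot("top")
np.save("top0.npy",b);np.save("scene0.npy",a)
save("scene0",a);save("top0",cv2.resize(b,None,fx=1.5,fy=1.5))
s=get_state();print(s,tcp_to_tips if not callable(tcp_to_tips) else tcp_to_tips())
for n in("scene","top"):
  m=camera_model(n);print(n,m["vfov"],m["k1"],m["cx"],m["cy"],-np.array(m["R"]).T@np.array(m["t"]),np.round(m["R"],3).tolist())
E
```

```text
{'clock': 0.1, 'joints': array([ 1.29779491,  0.6898945 , -0.19447891,  1.5662259 ,  0.15731827,
        0.90251842, -0.21510862]), 'joint_velocities': array([ 0.00075295, -0.00081262, -0.00012369, -0.00255278,  0.00067133,
       -0.0006924 ,  0.00098783]), 'joint_efforts': array([-2.99162086e-03, -5.28493345e+01, -1.27155785e+00, -1.53836292e+01,
       -5.25871071e-02,  2.01546660e-03,  6.54495739e-05]), 'position': array([ 0.18852636, -0.59531874,  0.25199645]), 'tcp_rot': array([-3.13994412e+00,  1.63751795e-04,  3.06847061e-01]), 'ft_force': array([-0.54538381,  0.01933691, -0.31072455]), 'wrist_torque': array([-0.00600101,  0.0198353 , -0.00503179]), 'gripper_force': 0.0, 'opening': 0.08850809672550905} 0.014
scene 57.11858944090244 -0.05850567335194586 254.7304130925643 184.99958111154578 [-0.01569791  0.54096817  0.56800829] [[-0.682, -0.731, 0.017], [-0.394, 0.349, -0.85], [0.616, -0.587, -0.526]]
top 44.046982218534936 -0.09772694847300951 256.81439131297975 192.1596110883711 [ 0.32028261 -0.01824452  1.22022414] [[-0.02, -1.0, 0.002], [-0.983, 0.019, -0.182], [0.182, -0.005, -0.983]]
```

View pics/top0.png

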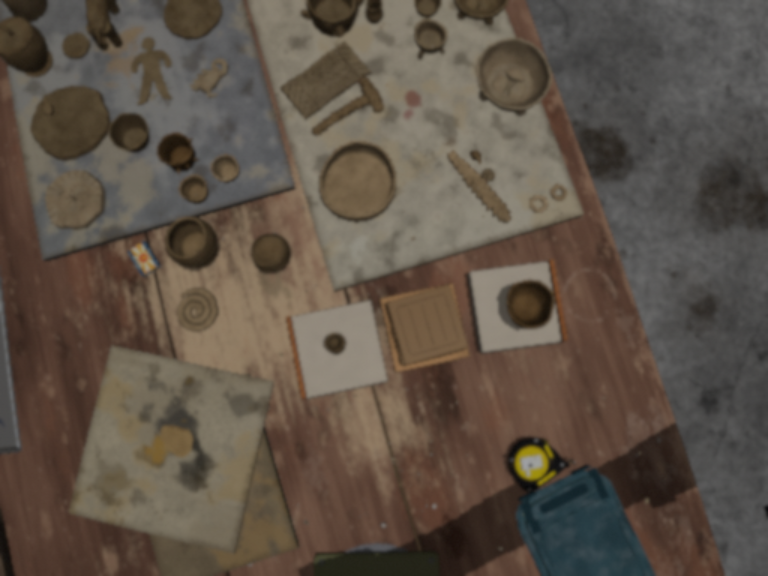

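View pics/scene0.png

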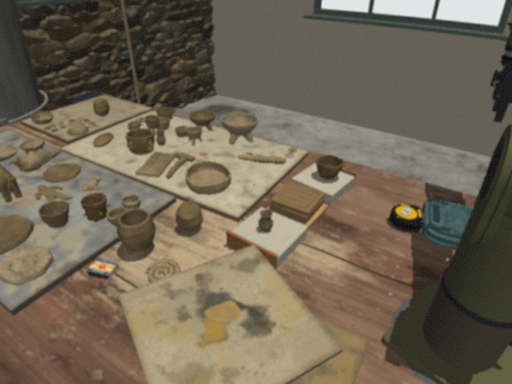

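The top view (1.5x) shows the vase on the left slab at (335,343), the tile stack at (425,327), and the bowl on the right slab at (529,304). The spiral coaster is at (197,310), the jar at (192,242) and the egg at (271,252). Next I'll measure these.

```bash
cat > meas.py <<'E'
from h import *
b=np.load("top0.npy");m=camera_model("top")
hsv=cv2.cvtColor(b,cv2.COLOR_RGB2HSV)
def big(mask,x0,y0,x1,y1):
    k=np.zeros_like(mask);k[y0:y1,x0:x1]=mask[y0:y1,x0:x1]
    c,_=cv2.findContours(k,cv2.RETR_EXTERNAL,cv2.CHAIN_APPROX_NONE)
    return max(c,key=cv2.contourArea)
def rect(c,z,name):
    P=np.array([onz(m,u,v,z)[:2] for u,v in c[:,0,:]])
    r=cv2.minAreaRect((P*1000).astype(np.float32))
    print(name,np.round(r[0],1),np.round(r[1],1),round(r[2],2)); return r
white=((hsv[...,1]<45)&(hsv[...,2]>110)).astype(np.uint8)*255
L=big(white,185,195,262,270); rect(L,.034,"slabL white")
for u,v in [(215,200),(240,240),(283,215),(283,195),(258,215),(300,243),(195,225),(131,206),(223,229)]: print((u,v),b[v,u],hsv[v,u])
for n,z,uv in[("vase top",.085,(223,228.5)),("coaster",.013,(131,207)),("tile",.048,(283,218)),("jar",.095,(128,161)),("egg",.04,(180,168)),("slabL",.034,(226,232))]:
    print(n,np.round(onz(m,*uv,z),4))
crop=b[180:280,100:380]
save("crop",cv2.resize(crop,None,fx=2.85,fy=2.85,interpolation=cv2.INTER_CUBIC))
crop=b[185:275,180:320]
save("crop2",cv2.resize(crop,None,fx=5.7,fy=5.7,interpolation=cv2.INTER_CUBIC))
E
python3 meas.py
```

```text
slabL white [440.   55.1] [137.3 133.1] 10.75
(215, 200) [142 121  98] [ 16  79 142]
(240, 240) [147 138 125] [ 18  38 147]
(283, 215) [111  88  65] [ 15 106 111]
(283, 195) [111  88  62] [ 16 113 111]
(258, 215) [116  88  60] [ 15 123 116]
(300, 243) [71 50 40] [ 10 111  71]
(195, 225) [115  77  51] [ 12 142 115]
(131, 206) [103  87  66] [ 17  92 103]
(223, 229) [69 56 39] [ 17 111  69]
vase top [0.4436 0.0587 0.085 ]
coaster [0.5114 0.3019 0.013 ]
tile [ 0.4709 -0.0882  0.048 ]
jar [0.613 0.291 0.095]
egg [0.6058 0.1709 0.04  ]
slabL [0.4402 0.0547 0.034 ]
```

View pics/crop2.png

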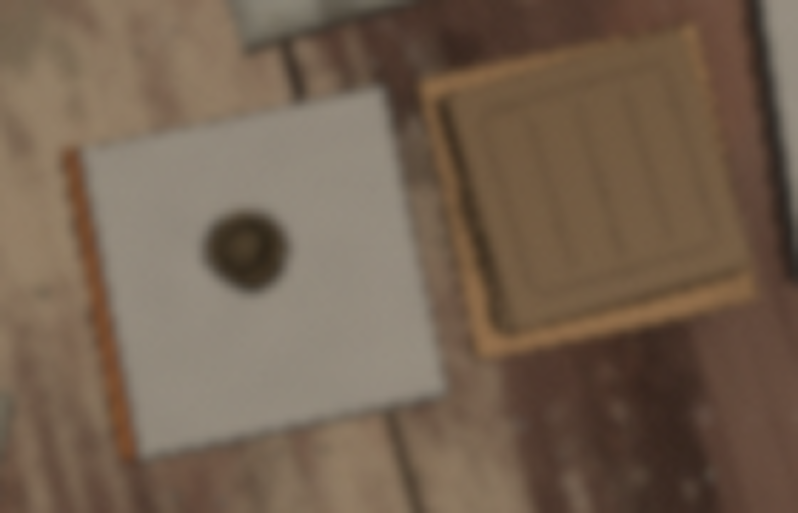

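The crop shows a clean slab with a vertical orange strip on the left, and the top tile slightly askew on its stack. Crop pixels for the slab corners are (82,152), (385,88), (442,393) and (140,458). The tile corners are about (440,95), (690,30), (752,272) and (505,332).

```bash
cat > m2.py <<'E'
from h import *
m=camera_model("top");b=np.load("top0.npy")
def crn(L,z):
    P=np.array([onz(m,180+(u+.5)/5.7-.5,185+(v+.5)/5.7-.5,z)[:2] for u,v in L]);return P
def desc(n,P):
    s=np.linalg.norm(P-np.roll(P,-1,0),axis=1)
    e=(P[0]-P[1])+(P[3]-P[2]); 
    print(n,"mid",np.round(P.mean(0),4),"sides",np.round(s,3),"left-dir yaw from +y deg",np.round(np.degrees(np.arctan2(-e[0],e[1])),1))
desc("slabL white",crn([(82,152),(385,88),(442,393),(140,458)],.034))
desc("tile",crn([(440,95),(690,30),(752,272),(505,332)],.048))
hsv=cv2.cvtColor(b,cv2.COLOR_RGB2HSV)
g=cv2.cvtColor(b,cv2.COLOR_RGB2GRAY)
for n,(x0,y0,x1,y1),z,t in[("coaster",(112,186,152,226),.006,None),("bowl",(330,180,372,222),.085,None),("vase",(208,214,238,244),.075,None)]:
    r=g[y0:y1,x0:x1];th,k=cv2.threshold(r,0,255,cv2.THRESH_BINARY_INV+cv2.THRESH_OTSU)
    if n=="coaster":k=cv2.morphologyEx(k,cv2.MORPH_CLOSE,np.ones((7,7)))
    c=max(cv2.findContours(k,cv2.RETR_EXTERNAL,cv2.CHAIN_APPROX_NONE)[0],key=cv2.contourArea)
    P=np.array([onz(m,u+x0,v+y0,z)[:2] for u,v in c[:,0,:]])
    (cx,cy),rad=cv2.minEnclosingCircle((P*1000).astype(np.float32))
    print(n,"circle",round(cx,1),round(cy,1),"r",round(rad,1),"ext",np.round(P.min(0),3),np.round(P.max(0),3))
E
python3 m2.py
```

```text
slabL white mid [0.4397 0.0558] sides [0.137 0.137 0.134 0.137] left-dir yaw from +y deg 11.0
tile mid [ 0.4749 -0.0916] sides [0.114 0.11  0.111 0.108] left-dir yaw from +y deg 13.0
coaster circle 517.1 323.6 r 58.6 ext [0.466 0.267] [0.568 0.354]
bowl circle 515.4 -260.1 r 60.8 ext [ 0.462 -0.306] [ 0.556 -0.207]
vase circle 444.7 60.1 r 17.7 ext [0.429 0.042] [0.461 0.076]
```

Emit:
{"method": "arm_command", "body": {"increments": [{"xyz": [0.03, 0.05, 0], "dr": [0, 0, -2]}, {"xyz": [0.03, 0.05, 0], "dr": [0, 0, -2]}, {"xyz": [0.03, 0.05, 0], "dr": [0, 0, -2]}, {"xyz": [0.03, 0.05, 0], "dr": [0, 0, -2]}, {"xyz": [0.03, 0.05, 0], "dr": [0, 0, -2]}, {"xyz": [0.02, 0.05, 0], "dr": [0, 0, -2]}, {"xyz": [0.02, 0.05, 0], "dr": [0, 0, -2]}, {"xyz": [0.02, 0.05, 0], "dr": [0, 0, 0]}]}}

```text
clock: 0.9
position: [0.3735, -0.2402, 0.2526]
tcp_rot: [-3.142, 0.0, 0.061]
ft_force: [2.1, 0.3, -0.6]
opening: 0.088
gripper_force: 0.0
```

Emit:
{"method": "arm_command", "body": {"increments": [{"xyz": [0.01, 0.05, 0], "dr": [0, 0, 0]}, {"xyz": [0.01, 0.05, 0], "dr": [0, 0, 0]}, {"xyz": [0.01, 0.05, 0], "dr": [0, 0, 0]}, {"xyz": [0.01, 0.05, -0.01], "dr": [0, 0, 0]}, {"xyz": [0.01, 0.04, -0.02], "dr": [0, 0, 0]}, {"xyz": [0, 0, 0], "dr": [0, 0, 0]}, {"xyz": [0, 0, 0]}]}}

```text
$.increments[6]: bad value
```

```bash
cat > look.py <<'E'
import sys
from h import *
m=camera_model("wrist");a=snapshot("wrist");np.save(sys.argv[1]+".npy",a)
json.dump({k:np.array(v).tolist() for k,v in m.items()},open(sys.argv[1]+".json","w"))
save(sys.argv[1],a)
print(get_state()["position"],-np.array(m["R"]).T@np.array(m["t"]),m["vfov"],np.round(m["R"],2).tolist())
E
python3 look.py w1
```

```text
[ 0.37751425 -0.23069974  0.25263643] [ 0.45026033 -0.23523291  0.38434444] 62.138695401639005 [[0.06, -1.0, 0.0], [-0.95, -0.06, 0.3], [-0.3, -0.02, -0.95]]
```

View pics/w1.png

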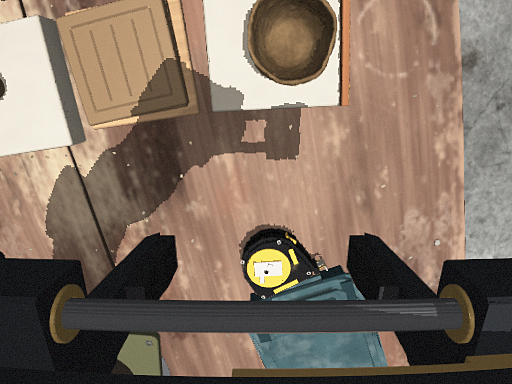

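The first row list was refused because a row was missing its turn. By accident this gave a wrist view from the old pose: stack at upper left around (130,65), bowl at (290,38), and nothing touched. I'll repeat the move with complete rows.

Emit:
{"method": "arm_command", "body": {"increments": [{"xyz": [0.01, 0.05, 0], "dr": [0, 0, 0]}, {"xyz": [0.01, 0.05, 0], "dr": [0, 0, 0]}, {"xyz": [0.01, 0.05, 0], "dr": [0, 0, 0]}, {"xyz": [0.01, 0.05, 0], "dr": [0, 0, 0]}, {"xyz": [0.01, 0.02, 0], "dr": [0, 0, 0]}, {"xyz": [0, 0, 0], "dr": [0, 0, 0]}, {"xyz": [0, 0, 0], "dr": [0, 0, 0]}]}}

```text
clock: 1.65
position: [0.422, -0.0265, 0.2525]
tcp_rot: [3.141, 0.001, 0.063]
ft_force: [-0.8, -1.2, -0.3]
opening: 0.0882
gripper_force: 0.0
```

```bash
python3 look.py w2
```

```text
[ 0.42168899 -0.02741824  0.25256066] [ 0.49887459 -0.02135459  0.38419056] 62.138695401639005 [[0.06, -1.0, 0.0], [-0.95, -0.06, 0.3], [-0.3, -0.02, -0.95]]
```

View pics/w2.png

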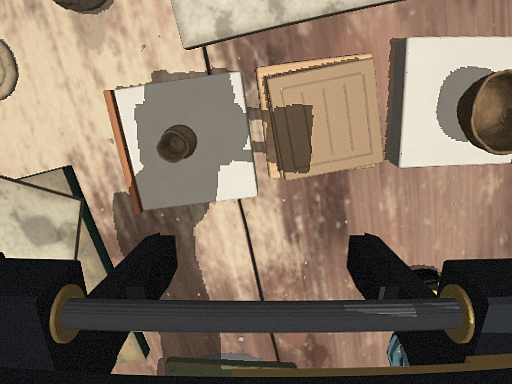

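The wrist view is clear. The slab's white corners are (117,90), (240,71), (257,196) and (142,210). The tile corners are about (266,77), (371,58), (384,162) and (285,179), and the vase mouth is near (180,140).

```bash
cat > m3.py <<'E'
from h import *
def desc(n,P):
    s=np.linalg.norm(P-np.roll(P,-1,0),axis=1)
    e=(P[0]-P[1])+(P[3]-P[2])
    print(n,"mid",np.round(P.mean(0),4),"sides",np.round(s,3),"yaw deg",np.round(np.degrees(np.arctan2(-e[0],e[1])),1))
m=json.load(open("w2.json"));a=np.load("w2.npy")
Q=lambda L,z:np.array([onz(m,u,v,z)[:2] for u,v in L])
desc("slab",Q([(117,90),(240,71),(257,196),(142,210)],.034))
desc("tile",Q([(266,77),(371,58),(384,162),(285,179)],.048))
g=cv2.cvtColor(a,cv2.COLOR_RGB2GRAY)
k=(g[110:180,150:215]<95).astype(np.uint8)*255
c=max(cv2.findContours(k,0,1)[0],key=cv2.contourArea)[:,0,:]+[150,110]
print("vase blob",c.min(0),c.max(0)); 
# two-view vase: axis direction; rim centre at z=.085
for uv in[(182,138),(178,141),(174,146)]: print(uv,[np.round(onz(m,*uv,z)[:2],4) for z in(.085,.059,.04)])
m1=json.load(open("w1.json"))
print("bowl rim",np.round(onz(m1,291,38,.09),4),np.round(onz(m1,247,38,.09),4),np.round(onz(m1,335,38,.09),4))
desc("tile w1", np.array([onz(m1,u,v,.048)[:2] for u,v in[(58,12),(180,-6),(188,93),(92,125)]]))
save("w2v",cv2.resize(a[50:200,90:400],None,fx=2.5,fy=2.5,interpolation=cv2.INTER_CUBIC))
E
python3 m3.py
```

```text
slab mid [0.4385 0.0556] sides [0.133 0.138 0.137 0.137] yaw deg 11.0
tile mid [ 0.4749 -0.0912] sides [0.106 0.108 0.109 0.108] yaw deg 13.9
vase blob [156 124] [196 162]
(182, 138) [array([0.4534, 0.0505]), array([0.4495, 0.0567]), array([0.4466, 0.0613])]
(178, 141) [array([0.4504, 0.0543]), array([0.4461, 0.0609]), array([0.4431, 0.0657])]
(174, 146) [array([0.4454, 0.0582]), array([0.4407, 0.0651]), array([0.4373, 0.0701])]
bowl rim [ 0.4971 -0.2575  0.09  ] [ 0.4948 -0.2201  0.09  ] [ 0.4998 -0.2952  0.09  ]
tile w1 mid [ 0.4775 -0.1001] sides [0.124 0.092 0.11  0.113] yaw deg 14.1
```

View pics/w2v.png

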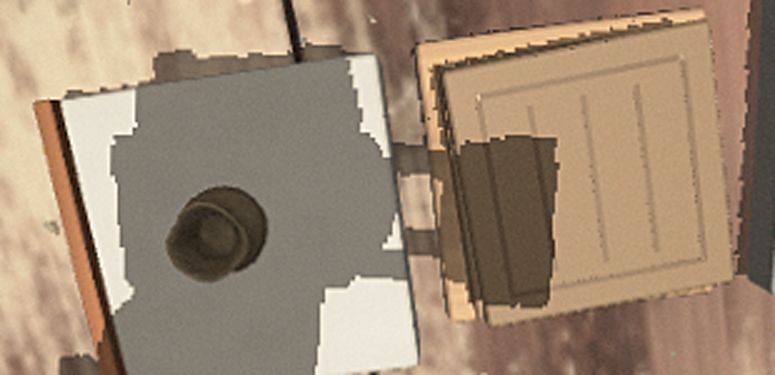

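The vase axis comes out at (0.4445, 0.059), which the top view confirms. The tile centre is (0.475, -0.0915) at about 13.5° yaw, and the slab yaw is 11°. Next I'll go over the vase and down.

Emit:
{"method": "arm_command", "body": {"increments": [{"xyz": [0.012, 0.045, 0], "dr": [0, 0, 0]}, {"xyz": [0.011, 0.042, -0.03], "dr": [0, 0, 0]}, {"xyz": [0, 0, -0.04], "dr": [0, 0, 0]}, {"xyz": [0, 0, -0.03], "dr": [0, 0, 0]}, {"xyz": [0, 0, -0.01], "dr": [0, 0, 0]}, {"xyz": [0, 0, 0], "dr": [0, 0, 0]}]}}

```text
clock: 2.3
position: [0.4439, 0.0569, 0.1435]
tcp_rot: [3.14, 0.003, 0.06]
ft_force: [-0.9, -0.4, -0.2]
opening: 0.088
gripper_force: 0.0
```

Emit:
{"method": "arm_command", "body": {"increments": [{"xyz": [0, 0.002, -0.03], "dr": [0, 0, 0]}, {"xyz": [0, 0, -0.03], "dr": [0, 0, 0]}, {"xyz": [0, 0, -0.02], "dr": [0, 0, 0]}, {"xyz": [0, 0, -0.006], "dr": [0, 0, 0]}, {"xyz": [0, 0, 0], "dr": [0, 0, 0]}, {"xyz": [0, 0, 0], "dr": [0, 0, 0]}]}}

```text
clock: 2.9
position: [0.4456, 0.0604, 0.0596]
tcp_rot: [3.142, -0.002, 0.061]
ft_force: [-0.6, 0.1, 0.1]
opening: 0.0879
gripper_force: 0.0
```

Emit:
{"method": "arm_command", "body": {"increments": [{"xyz": [0, 0, 0], "dr": [0, 0, 0]}, {"xyz": [0, 0, 0], "dr": [0, 0, 0]}, {"xyz": [0, 0, 0], "dr": [0, 0, 0]}, {"xyz": [0, 0, 0], "dr": [0, 0, 0]}, {"xyz": [0, 0, 0], "dr": [0, 0, 0]}, {"xyz": [0, 0, 0], "dr": [0, 0, 0]}, {"xyz": [0, 0, 0], "dr": [0, 0, 0]}], "jaw": 1, "squeeze": 6}}

```text
clock: 3.6
position: [0.4447, 0.0607, 0.0583]
tcp_rot: [3.141, 0.0, 0.062]
ft_force: [0.7, -0.6, -0.7]
opening: 0.0342
gripper_force: 4.5
```

Opening is 34 mm at the belly, so the vase is held. Next I'll lift it and look at the coaster on the way.

Emit:
{"method": "arm_command", "body": {"increments": [{"xyz": [0, 0, 0.02], "dr": [0, 0, 0]}, {"xyz": [0, 0, 0.04], "dr": [0, 0, 0]}, {"xyz": [0, 0.02, 0.04], "dr": [0, 0, 0]}, {"xyz": [0, 0.05, 0.03], "dr": [0, 0, 0]}, {"xyz": [0, 0.05, 0], "dr": [0, 0, 0]}, {"xyz": [0, 0.04, 0], "dr": [0, 0, 0]}, {"xyz": [0, 0, 0], "dr": [0, 0, 0]}, {"xyz": [0, 0, 0], "dr": [0, 0, 0]}], "squeeze": 8}}

```text
clock: 4.4
position: [0.4441, 0.2142, 0.1838]
tcp_rot: [3.141, 0.001, 0.065]
ft_force: [0.1, -1.2, -1.4]
opening: 0.0336
gripper_force: 8.0
```

```bash
python3 look.py w3
```

```text
[0.44429128 0.21256909 0.18374478] [0.5209626 0.2195478 0.3154486] 62.138695401639005 [[0.06, -1.0, 0.0], [-0.95, -0.06, 0.3], [-0.3, -0.02, -0.95]]
```

View pics/w3.png

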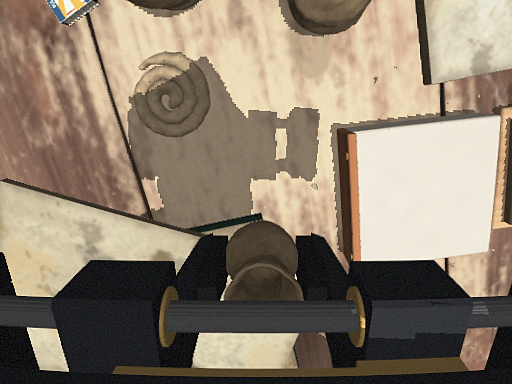

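The vase is upright in the jaws, and the coaster spans columns 134-210 and rows 52-137, so its centre is near (172,95). The slab is clear.

```bash
python3 - <<'E'
from h import *
m=json.load(open("w3.json"))
for uv in[(172,95),(134,95),(210,95),(172,52),(172,137)]: print(uv,np.round(onz(m,*uv,.008),4))
for uv in[(117,90)]: pass
t=camera_model("top");print(np.round(onz(t,131,206.5,.008),4))
E
```

```text
(172, 95) [0.5138 0.3026 0.008 ]
(134, 95) [0.512  0.3387 0.008 ]
(210, 95) [0.5158 0.2671 0.008 ]
(172, 52) [0.5517 0.3024 0.008 ]
(172, 137) [0.4745 0.303  0.008 ]
[0.5135 0.3032 0.008 ]
```

Emit:
{"method": "arm_command", "body": {"increments": [{"xyz": [0.035, 0.045, 0], "dr": [0, 0, 0]}, {"xyz": [0.034, 0.045, 0], "dr": [0, 0, 0]}, {"xyz": [0, 0, -0.04], "dr": [0, 0, 0]}, {"xyz": [0, 0, -0.04], "dr": [0, 0, 0]}, {"xyz": [0, 0, -0.035], "dr": [0, 0, 0]}, {"xyz": [0, 0, -0.01], "dr": [0, 0, 0]}, {"xyz": [0, 0, 0], "dr": [0, 0, 0]}, {"xyz": [0, 0, 0], "dr": [0, 0, 0]}]}}

```text
clock: 5.25
position: [0.5067, 0.2923, 0.0603]
tcp_rot: [-3.141, -0.002, 0.061]
ft_force: [0.6, -0.8, 0.1]
opening: 0.0338
gripper_force: 8.0
```

Emit:
{"method": "arm_command", "body": {"increments": [{"xyz": [0.006, 0.01, 0], "dr": [0, 0, 0]}, {"xyz": [0, 0, -0.01], "dr": [0, 0, 0]}, {"xyz": [0, 0, -0.006], "dr": [0, 0, 0]}, {"xyz": [0, 0, -0.003], "dr": [0, 0, 0]}, {"xyz": [0, 0, 0], "dr": [0, 0, 0]}, {"xyz": [0, 0, 0], "dr": [0, 0, 0]}]}}

```text
clock: 5.85
position: [0.5115, 0.3026, 0.0401]
tcp_rot: [3.141, 0.0, 0.062]
ft_force: [0.4, -0.4, -0.3]
opening: 0.0335
gripper_force: 8.0
```

Emit:
{"method": "arm_command", "body": {"increments": [{"xyz": [0, 0, -0.002], "dr": [0, 0, 0]}, {"xyz": [0, 0, -0.001], "dr": [0, 0, 0]}, {"xyz": [0, 0, 0], "dr": [0, 0, 0]}, {"xyz": [0, 0, 0], "dr": [0, 0, 0]}]}}

```text
clock: 6.25
position: [0.5117, 0.3029, 0.0374]
tcp_rot: [3.141, -0.0, 0.062]
ft_force: [-2.1, -1.6, 4.0]
opening: 0.034
gripper_force: 8.0
```

Upward force is 4 N, so the vase is in contact with the coaster. Releasing.

Emit:
{"method": "arm_command", "body": {"increments": [{"xyz": [0, 0, 0], "dr": [0, 0, 0]}, {"xyz": [0, 0, 0], "dr": [0, 0, 0]}, {"xyz": [0, 0, 0], "dr": [0, 0, 0]}, {"xyz": [0, 0, 0], "dr": [0, 0, 0]}, {"xyz": [0, 0, 0], "dr": [0, 0, 0]}, {"xyz": [0, 0, 0], "dr": [0, 0, 0]}], "jaw": -1}}

```text
clock: 6.85
position: [0.5116, 0.303, 0.037]
tcp_rot: [3.141, 0.0, 0.062]
ft_force: [-0.9, -1.6, 0.1]
opening: 0.08
gripper_force: 0.0
```

Emit:
{"method": "arm_command", "body": {"increments": [{"xyz": [0, 0, 0.01], "dr": [0, 0, 0]}, {"xyz": [0, 0, 0.03], "dr": [0, 0, 0]}, {"xyz": [0, 0, 0.04], "dr": [0, 0, 0]}, {"xyz": [0, 0, 0.05], "dr": [0, 0, 0]}, {"xyz": [-0.02, -0.02, 0.04], "dr": [0, 0, 0]}, {"xyz": [-0.03, -0.04, 0], "dr": [0, 0, 0]}, {"xyz": [0, 0, 0], "dr": [0, 0, 0]}]}}

```text
clock: 7.55
position: [0.4549, 0.235, 0.2077]
tcp_rot: [3.134, 0.009, 0.058]
ft_force: [1.1, 0.3, -0.7]
opening: 0.0881
gripper_force: 0.0
```

```bash
python3 look.py w4
```

```text
[0.45849665 0.23891473 0.20788138] [0.532869   0.24076865 0.33868984] 62.138695401639005 [[0.06, -1.0, 0.01], [-0.95, -0.05, 0.31], [-0.31, -0.03, -0.95]]
```

View pics/w4.png

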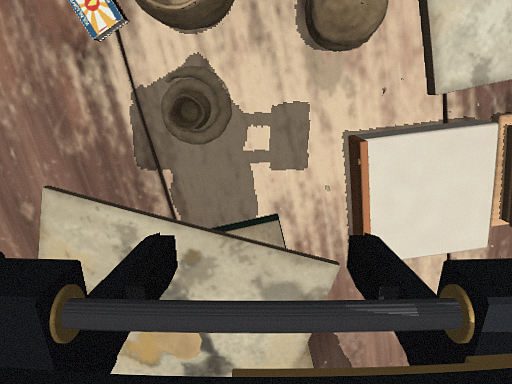

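The vase stands upright on the coaster with its mouth concentric at about (190,110), and the slab at right is clear. Checking the wrist's turning room before the push.

```bash
python3 - <<'E'
from h import *
s=get_state();print(np.round(s["joints"],2),s["position"],s["tcp_rot"])
E
```

```text
[-0.59  0.62  0.03  1.94 -0.03  0.59 -2.05] [0.45849665 0.23891473 0.20788138] [3.13827297 0.00375277 0.05944066]
```

Emit:
{"method": "arm_command", "body": {"increments": [{"xyz": [0, -0.034, 0], "dr": [0, 0, 8]}, {"xyz": [0, -0.034, 0], "dr": [0, 0, 8]}], "jaw": -0.27}}

```text
clock: 7.8
position: [0.4624, 0.1761, 0.2075]
tcp_rot: [-3.141, -0.003, 0.351]
ft_force: [0.7, -0.6, 0.2]
opening: 0.0745
gripper_force: 0.0
```

```bash
python3 - <<'E'
from h import *
s=get_state();print(np.round(s["joints"],2),s["position"],s["tcp_rot"])
E
```

```text
[-0.41  0.59 -0.07  2.01  0.08  0.55 -1.76] [0.46244727 0.17614506 0.20747321] [-3.14103069e+00 -2.52003927e-03  3.50704255e-01]
```

Emit:
{"method": "arm_command", "body": {"increments": [{"xyz": [0.003, -0.035, 0], "dr": [0, 0, 8.1]}, {"xyz": [0.003, -0.035, 0], "dr": [0, 0, 8.1]}, {"xyz": [0.003, -0.035, 0], "dr": [0, 0, 8.1]}, {"xyz": [0.003, -0.035, 0], "dr": [0, 0, 8.1]}, {"xyz": [0.003, -0.035, 0], "dr": [0, 0, 8.1]}, {"xyz": [0.003, -0.035, 0], "dr": [0, 0, 8.1]}, {"xyz": [0.003, -0.035, 0], "dr": [0, 0, 8.1]}, {"xyz": [0.003, -0.035, 0], "dr": [0, 0, 8.1]}]}}

```text
clock: 8.6
position: [0.487, -0.1065, 0.2074]
tcp_rot: [3.14, -0.0, 1.478]
ft_force: [0.4, 0.0, -0.0]
opening: 0.0558
gripper_force: 0.0
```

Emit:
{"method": "arm_command", "body": {"increments": [{"xyz": [0.003, -0.035, 0], "dr": [0, 0, 8.1]}, {"xyz": [0.003, -0.03, 0], "dr": [0, 0, 8.1]}, {"xyz": [0, 0, 0], "dr": [0, 0, 0]}, {"xyz": [0, 0, 0], "dr": [0, 0, 0]}]}}

```text
clock: 9.0
position: [0.4923, -0.1705, 0.207]
tcp_rot: [3.14, -0.0, 1.752]
ft_force: [-0.3, 1.0, 1.3]
opening: 0.056
gripper_force: 0.0
```

Emit:
{"method": "arm_command", "body": {"increments": [{"xyz": [0, 0, -0.04], "dr": [0, 0, 0.6]}, {"xyz": [0, 0, -0.04], "dr": [0, 0, 0]}, {"xyz": [0, 0, -0.03], "dr": [0, 0, 0]}, {"xyz": [0, 0, -0.02], "dr": [0, 0, 0]}, {"xyz": [0, 0, -0.01], "dr": [0, 0, 0]}, {"xyz": [0, 0, 0], "dr": [0, 0, 0]}, {"xyz": [0, 0, 0], "dr": [0, 0, 0]}]}}

```text
clock: 9.7
position: [0.4925, -0.1693, 0.0678]
tcp_rot: [3.14, 0.0, 1.767]
ft_force: [-0.8, -0.3, 0.5]
opening: 0.0557
gripper_force: 0.0
```

Emit:
{"method": "arm_command", "body": {"increments": [{"xyz": [0, 0, -0.01], "dr": [0, 0, 0]}, {"xyz": [0, 0, -0.0045], "dr": [0, 0, 0]}, {"xyz": [0, 0, 0], "dr": [0, 0, 0]}, {"xyz": [0, 0, 0], "dr": [0, 0, 0]}, {"xyz": [0, 0, 0], "dr": [0, 0, 0]}]}}

```text
clock: 10.2
position: [0.4917, -0.1701, 0.0528]
tcp_rot: [3.141, 0.0, 1.766]
ft_force: [0.2, 0.1, 0.1]
opening: 0.056
gripper_force: 0.0
```

```bash
python3 look.py w5
```

```text
[ 0.49167714 -0.17011797  0.05272352] [ 0.47580882 -0.09364174  0.18443443] 62.138695401639005 [[0.98, 0.19, 0.0], [0.18, -0.94, 0.3], [0.06, -0.29, -0.95]]
```

View pics/w5.png

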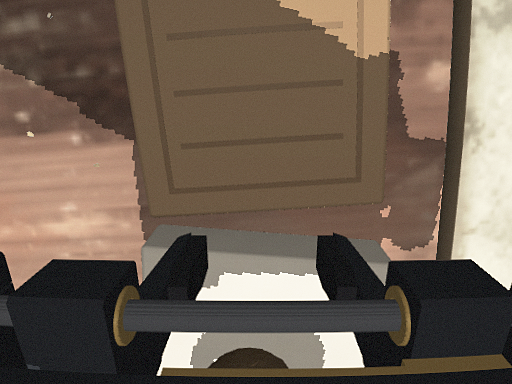

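The fingers span cols 180-350 and sit centred on the tile's near edge, which runs (152,215) to (382,201). Both tips are clear of the tile and the bowl. Now I'll push along the slab's x with a small drift to take out the lateral offset.

Emit:
{"method": "arm_command", "body": {"increments": [{"xyz": [-0.0022, 0.01, 0], "dr": [0, 0, 0]}, {"xyz": [-0.0022, 0.01, 0], "dr": [0, 0, 0]}, {"xyz": [-0.0022, 0.01, 0], "dr": [0, 0, 0]}, {"xyz": [-0.0022, 0.01, 0], "dr": [0, 0, 0]}, {"xyz": [-0.0022, 0.01, 0], "dr": [0, 0, 0]}, {"xyz": [-0.0022, 0.01, 0], "dr": [0, 0, 0]}, {"xyz": [-0.0022, 0.01, 0], "dr": [0, 0, 0]}]}}

```text
clock: 10.95
position: [0.4761, -0.0993, 0.0526]
tcp_rot: [3.141, 0.0, 1.766]
ft_force: [0.8, -2.3, 0.6]
opening: 0.0559
gripper_force: 0.9
```

Emit:
{"method": "arm_command", "body": {"increments": [{"xyz": [-0.0022, 0.01, 0], "dr": [0, 0, 0]}, {"xyz": [-0.0022, 0.01, 0], "dr": [0, 0, 0]}, {"xyz": [-0.0022, 0.01, 0], "dr": [0, 0, 0]}, {"xyz": [-0.0022, 0.01, 0], "dr": [0, 0, 0]}, {"xyz": [-0.0022, 0.01, 0], "dr": [0, 0, 0]}, {"xyz": [-0.0022, 0.01, 0], "dr": [0, 0, 0]}, {"xyz": [0, 0, 0], "dr": [0, 0, 0]}]}}

```text
clock: 11.65
position: [0.4627, -0.0375, 0.0525]
tcp_rot: [3.141, -0.002, 1.769]
ft_force: [-0.7, 0.1, 0.2]
opening: 0.056
gripper_force: 0.0
```

Emit:
{"method": "arm_command", "body": {"increments": [{"xyz": [-0.0022, 0.01, 0], "dr": [0, 0, 0]}, {"xyz": [-0.0022, 0.01, 0], "dr": [0, 0, 0]}, {"xyz": [-0.002, 0.01, 0], "dr": [0, 0, 0]}, {"xyz": [-0.001, 0.005, 0], "dr": [0, 0, 0]}, {"xyz": [0, 0, 0], "dr": [0, 0, 0]}]}}

```text
clock: 12.15
position: [0.4554, -0.0036, 0.0525]
tcp_rot: [3.141, -0.001, 1.768]
ft_force: [-0.7, 0.9, -0.4]
opening: 0.0557
gripper_force: 0.0
```

```bash
python3 look.py w6
```

```text
[ 0.45554534 -0.00424513  0.0525573 ] [0.43941791 0.07276438 0.18433382] 62.138695401639005 [[0.98, 0.2, 0.0], [0.19, -0.94, 0.3], [0.06, -0.29, -0.95]]
```

View pics/w6.png

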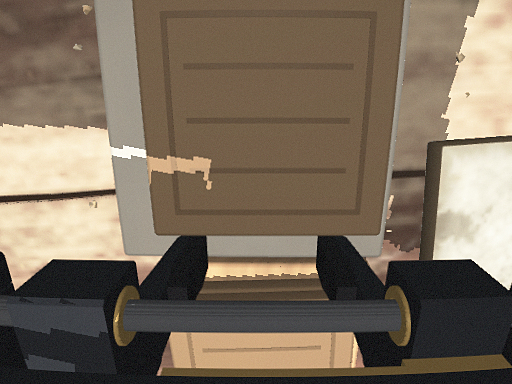

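The tile lies flat and square on the slab. Its near edge runs (155,235) to (382,235) and the slab's near edge is at row ~256. It sits a bit to the right of centre, so I'll work out the offsets.

```bash
cat > m6.py <<'E'
from h import *
m=json.load(open("w6.json"));a=np.load("w6.npy")
o=np.array([.4382,.0596]);th=np.radians(11);X=np.array([-np.sin(th),np.cos(th)]);Y=np.array([-X[1],X[0]])
def S(u,v,z): d=onz(m,u,v,z)[:2]-o; return np.round([d@X,d@Y],4)
print("tile near L,R",S(155,235,.046),S(382,235,.046))
for v,u in((100,142),(100,393)): print("tile side",S(u,v,.046))
for v,u in((256,127),(200,119),(100,104),(249,380),(60,404)): print("slab edge",(u,v),S(u,v,.034))
g=cv2.cvtColor(a,cv2.COLOR_RGB2HSV)
for v in(60,100,130): print(v,a[v,95:150:3].sum(1).tolist(), a[v,385:412:2].sum(1).tolist())
E
python3 m6.py
```

```text
tile near L,R [-0.0526  0.0469] [-0.0521 -0.0621]
tile side [0.0098 0.0468]
tile side [ 0.0104 -0.0596]
slab edge (127, 256) [-0.0708  0.0679]
slab edge (119, 200) [-0.0391  0.0679]
slab edge (104, 100) [0.0098 0.0691]
slab edge (380, 249) [-0.0659 -0.0671]
slab edge (404, 60) [ 0.0278 -0.0676]
60 [299, 298, 416, 449, 448, 453, 466, 458, 456, 448, 448, 450, 445, 458, 251, 281, 293, 289, 279] [285, 287, 283, 286, 293, 277, 255, 386, 452, 428, 414, 362, 355, 363]
100 [347, 360, 355, 393, 449, 449, 458, 456, 455, 456, 467, 461, 456, 455, 449, 307, 281, 272, 288] [278, 274, 280, 287, 256, 401, 456, 410, 401, 404, 399, 392, 389, 394]
130 [650, 643, 635, 631, 584, 451, 469, 445, 460, 451, 453, 458, 455, 453, 453, 460, 404, 276, 278] [285, 280, 259, 256, 472, 426, 395, 399, 403, 389, 391, 384, 370, 364]
```

The tile is at own x ≈ +2 mm, own y ≈ -7 mm (limit 18 mm) and square. A few mm more to the strip, watching the force.

Emit:
{"method": "arm_command", "body": {"increments": [{"xyz": [-0.0006, 0.003, 0], "dr": [0, 0, 0]}, {"xyz": [-0.0004, 0.002, 0], "dr": [0, 0, 0]}, {"xyz": [0, 0.001, 0], "dr": [0, 0, 0]}, {"xyz": [0, 0, 0], "dr": [0, 0, 0]}, {"xyz": [0, 0, 0], "dr": [0, 0, 0]}]}}

```text
clock: 12.7
position: [0.4546, 0.0007, 0.0526]
tcp_rot: [-3.142, 0.0, 1.766]
ft_force: [-0.3, -0.7, -0.3]
opening: 0.0559
gripper_force: 0.7
```

Emit:
{"method": "arm_command", "body": {"increments": [{"xyz": [0, 0.001, 0], "dr": [0, 0, 0]}, {"xyz": [0, 0.001, 0], "dr": [0, 0, 0]}, {"xyz": [0, 0, 0], "dr": [0, 0, 0]}, {"xyz": [0, 0, 0], "dr": [0, 0, 0]}]}}

```text
clock: 13.1
position: [0.4546, 0.003, 0.0526]
tcp_rot: [3.142, -0.0, 1.766]
ft_force: [0.3, -1.7, 0.9]
opening: 0.0559
gripper_force: 0.7
```

Emit:
{"method": "arm_command", "body": {"increments": [{"xyz": [0.001, -0.005, 0], "dr": [0, 0, 0]}, {"xyz": [0.002, -0.01, 0], "dr": [0, 0, 0]}, {"xyz": [0, 0, 0.02], "dr": [0, 0, 0]}, {"xyz": [0, 0, 0.04], "dr": [0, 0, 0]}, {"xyz": [0, 0, 0.05], "dr": [0, 0, 0]}, {"xyz": [0, -0.02, 0.05], "dr": [0, 0, 0]}, {"xyz": [0, 0, 0], "dr": [0, 0, 0]}, {"xyz": [0, 0, 0], "dr": [0, 0, 0]}]}}

```text
clock: 13.9
position: [0.458, -0.0322, 0.2098]
tcp_rot: [3.139, 0.001, 1.763]
ft_force: [-0.3, 0.4, -0.8]
opening: 0.0563
gripper_force: 0.0
```

```bash
python3 - <<'E'
from h import *
m=camera_model("wrist");a=snapshot("wrist")
o=np.array([.4382,.0596]);th=np.radians(11);X=np.array([-np.sin(th),np.cos(th)]);Y=np.array([-X[1],X[0]])
# colour profile along slab own-x (y=-.03) and own-y (x=-.02), sampled at world height z
hs=cv2.cvtColor(a,cv2.COLOR_RGB2HSV)
def prof(f,R,z):
    r=[]
    for s in R:
        u,v=np.round(proj(m,np.append(o+f(s)[0]*X+f(s)[1]*Y,z))).astype(int)
        r.append((round(s*1000,1),*(hs[v,u].tolist() if 0<=u<512 and 0<=v<384 else (-1,))))
    return r
for y in(-.04,.03):
  print("near",y,prof(lambda s:(s,y),np.arange(-.058,-.036,.002),.046))
  print("far",y,prof(lambda s:(s,y),np.arange(.052,.078,.002),.046))
print("sides L",prof(lambda s:(0,s),np.arange(.036,.06,.002),.046))
print("sides R",prof(lambda s:(0,s),np.arange(-.07,-.05,.002),.046))
E
```

```text
near -0.04 [(np.float64(-58.0), 18, 31, 146), (np.float64(-56.0), 19, 33, 146), (np.float64(-54.0), 19, 33, 149), (np.float64(-52.0), 17, 34, 142), (np.float64(-50.0), 19, 38, 146), (np.float64(-48.0), 18, 30, 153), (np.float64(-46.0), 17, 103, 99), (np.float64(-44.0), 15, 96, 106), (np.float64(-42.0), 15, 91, 109), (np.float64(-40.0), 15, 100, 102), (np.float64(-38.0), 15, 101, 104), (np.float64(-36.0), 14, 97, 89)]
far -0.04 [(np.float64(52.0), 16, 94, 197), (np.float64(54.0), 16, 92, 196), (np.float64(56.0), 15, 92, 193), (np.float64(58.0), 14, 93, 198), (np.float64(60.0), -1), (np.float64(62.0), -1), (np.float64(64.0), -1), (np.float64(66.0), -1), (np.float64(68.0), -1), (np.float64(70.0), -1), (np.float64(72.0), -1), (np.float64(74.0), -1), (np.float64(76.0), -1)]
near 0.03 [(np.float64(-58.0), 16, 39, 145), (np.float64(-56.0), 18, 34, 148), (np.float64(-54.0), 17, 36, 148), (np.float64(-52.0), 19, 35, 151), (np.float64(-50.0), 18, 34, 149), (np.float64(-48.0), 21, 26, 157), (np.float64(-46.0), 17, 95, 105), (np.float64(-44.0), 15, 98, 101), (np.float64(-42.0), 16, 94, 109), (np
[... 539 characters left out ...]
64(40.0), 15, 106, 87), (np.float64(42.0), 17, 96, 96), (np.float64(44.0), 16, 91, 106), (np.float64(46.0), 14, 112, 91), (np.float64(48.0), 21, 30, 144), (np.float64(50.0), 22, 32, 143), (np.float64(52.0), 20, 32, 144), (np.float64(54.0), 22, 34, 142), (np.float64(56.0), 24, 33, 145), (np.float64(58.0), 19, 33, 145)]
sides R [(np.float64(-70.0), 17, 66, 140), (np.float64(-68.0), 15, 68, 142), (np.float64(-66.0), 20, 35, 109), (np.float64(-64.0), 26, 30, 143), (np.float64(-62.0), 22, 28, 135), (np.float64(-60.0), 15, 99, 95), (np.float64(-58.0), 15, 84, 109), (np.float64(-56.0), 15, 84, 109), (np.float64(-54.0), 17, 94, 111), (np.float64(-52.0), 15, 91, 107), (np.float64(-50.0), 14, 96, 88)]
```

The tile's near edge is at own x = -47 mm on both sides, so its centre is about +8 mm, square, with own y about -7 mm. All of that is within limits and the arm is clear, so I'm handing in.

```bash
python3 -c "
from station import hand_in
print(hand_in())"
```

```text
the job is handed in; nothing more can be done
None
```

I handed the job in at about 14 s on the robot's clock: the vase is upright on the coaster, and the top tile is flat and square on the left slab, about 1.5 mm from the stop strip and 7 mm off its middle; I did not re-measure the lower tiles, bowl, jar, egg or coaster afterwards, and the hand-in gave no verdict.

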